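Park the ring driver on its sensing pin

ROBOT

A 7-joint arm with a two-finger parallel gripper is mounted at the origin on the work surface. World frame = base frame: x ahead of the robot, y to its left, z up, the work surface at z = 0. Lengths are in mm, angles in rad, forces in N, time in s.
With the tool pointing down it reaches from about 400 to 875 mm from the base axis. Payload 6.5 kg.
Tool frame: the origin (TCP) lies at the very end of the fingers, on their centre line; the grasp point (between the pads) lies 19 mm behind it; z points along the fingers, y is the line along which they close (so a half turn about z gives the same grasp; the last joint's range is limited). The gripper opens to 85 mm and grips with 20 to 120 N. Pads are 22 mm wide; open, the fingers measure 114 mm over their backs; the gripper's body (76 mm by 85 mm) begins 54 mm behind the grasp point. The pads swing forward as they close: fully open they stand 13 mm farther back than shut.
Start: joints at [-1.206, 0.536, -0.004, 1.538, 0.003, 1.067, -0.071], TCP at [271.433, 590.605, 231.29] pointing down, gripper open.
Joint ranges: [-2.7, 2.7], [-0.37, 2.16], [-1.27, 1.26], [0.24, 2.4], [-1.31, 4.45], [0.19, 1.91], [-2.76, 2.76]. Speed limits (rad/s): [2.39, 2.39, 3.14, 3.14, 3.14, 3.14, 3.14].

INTERFACE

Orientations are given as a rotation vector (axis times angle).
In Python, from cell import * gives the robot as it stands. The module is installed in compiled form; this text tells all that it offers.
- The arm moves only by the shell command python3 -m jog 'ROWS' [OPENING]. ROWS is a JSON object of lists of equal length, an entry for each row: "translation": the shift along the tool's x, y, z in m, a list of three; "roll": the turn about the tool's z in rad. A call has 1 to 8 rows; each row shifts and turns the commanded pose from where the row before left it, along the tool's axes as they then stand; what a row does not reach is not made up. A row lasts 1/12 s, in which the tool goes at most 41.7 mm and 7.16 degrees, less where a joint would pass 70% of its speed; a pose out of reach is approached as far as the arm can. A call with a gripper value outside its range is refused whole. OPENING is the finger opening in m, from 0 to 0.0854, set as the call begins (- or left out, the last holds). The fingers move at their own pace and stop on an object; the grip force is fixed at half the most. Time passes only in rows, so rows that do not move let the fingers close. It gives the time, the measured TCP pose, the force, the opening and the grip force at its end, in the units of the state.
- observe(): the state, without advancing time (a new reading comes with each control period).
- get_image(name): name is "side" or "top"; returns a dict with "pixels" (420x560x3 uint8, red, green, blue), "range_z" (420x560 float32, mm along the optical axis (not along the pixel's ray), 0 where there is no reading), "mtx" (3x3 intrinsics, pixels), "world_to_cam" (4x4, takes a point from world to camera coordinates). Camera axes: x right, y up, looking along -z (the intrinsics and any distortion apply to the point x, -y, -z); pixel columns grow to the right and rows downward; lengths in mm; the calibration is good to about 2 mm. A picture is of the moment at which its call begins.
- sign_off(): hands the job in; it is judged then, once.
Trained networks look in the newest picture that a camera, given by its name, has taken for a name from the list of things; names that differ only in an ending like _2 or _b are one class to them, and where a whole thing is asked for, a point or a joint stands for the part that bears it (a point fixed in the world has none). Each returns a list of dicts, best first, with "confidence" (0 to 1); they miss things now and then, are a little off and sometimes report something else, mostly with a low value. They report only what shows in the picture. A call takes as long as a camera call. They do not tell look-alikes from the thing itself.
- look_for(query, camera): "position" ([x, y, z] in mm, in world coordinates, good to about 4 mm: the middle of the surface that is visible of it).
The state is a dict: "time_s": time; "joint_positions": joint angles; "dq": joint speeds; "joint_torque": joint torques, N m; "tool_pos": TCP position; "orientation": TCP orientation; "wrist_force": force on the tool from outside, world axes, zero at the start; "wrist_torque": the same for the moment, N m; "grip_width": finger opening in mm; "finger_force": force on a finger pad.
Only numpy, scipy, OpenCV 4.12 (cv2) and the standard library are available. Lean on these libraries where they do the work, as an engineer would, in place of code of your own. Each camera call takes 0.05 s, during which the arm holds its last target. There are 200 camera calls.

TASK

The chute lip stays locked until the ring driver is parked: stand the cast iron ring driver upright in the round dish that has the sensing pin in its middle, so that its weight holds the pin fully down, and let go. Set it down gently rather than dropping it, and leave the amber glass jar standing where it is.

Things in the scene. Friction and masses are not known exactly. Their poses are not given: they have to be found in the camera images.
- driver: Grey cast iron ring driver, about 0.7 kg, upright on the bench: flat-bottomed disc 64 mm across, 22 mm high, with a straight round shank 30 mm across rising from its middle to 90 mm above the underside (the handle). Origin: centre of underside, z up the shank; yaw does not matter. Two open steel rings (56 mm across, 45 high) and the jar stand around it, 120 mm or more between centres.
- pin_dish: Round aluminium dish fixed to the bench: 110 mm across outside, flat inner floor 90 mm across and 18 mm above the bench, rim top 28 mm above the bench. Origin: centre of underside, at bench level, z up. The sensing pin, 14 mm across, stands in the middle of the floor, 12 mm proud when free. A like dish without a pin, not to be used, is fixed 120 mm or more to its left or right.
- pin (a joint): Downward travel of the sensing pin in m: 0 = free (top 12 mm above the dish floor), 0.012 = flush with the floor, fully down. A light spring pushes it up with 1.1 N free, 2.1 N flush; it springs back when unloaded. The driver's weight is ample to hold it flush.
- jar: Squat amber glass sample jar with a black lid, 66 mm across, 70 mm high, loose on the bench. Origin: centre of underside, z up. A bystander. (Another, unlisted: a flat aluminium cap 62 mm across, beyond the dishes.)
Not all that is in view belongs to the job. What is shaped like the driver but blue or purple is not meant.

How it is judged (in metres and radians):
At the end, for the whole second after the job is handed in: The driver stands at rest and upright (within about 7 degrees) on the floor of the dish with the pin (within 3 mm of the floor), its centre within 18 mm of the dish's centre, and its weight holds the pin at least 10 of its 12 mm down (value of joint pin above 0.01 m and horizontal distance between driver and pin_dish below 0.018 m and angle between driver's own z axis and vertical below 0.12 rad and z of driver in the frame of pin_dish below 0.021 m and linear speed of driver below 0.03 m/s); the robot touches nothing.
It fails at once if the glass jar is pushed more than 20 mm or tipped (distance of jar from where it was at the start of the episode above 0.02 m or angle between jar's own z axis and vertical above 0.35 rad).
It fails at once if the driver is dropped or falls (moves faster than 0.5 m/s, a fall of about 13 mm, with no finger on it) (linear speed of driver above 0.5 m/s and contact force between the fingers and driver below 0.05 N).
It also fails if it takes over 40 s, if anything falls off the work surface, if the arm or the gripper's body presses on something with over 40 N, if the wrist force passes 120 N, or if a joint passes its speed limit or range.

## Working session

There is one attempt and no reset: what is moved stays moved. The work goes in short steps, Python scripts to look and compute and a shell command to move; the robot and the scene stay as the last step left them, time stands still between calls to the robot, and variables do not carry over. Pictures are saved under pics/ and viewed, at most 10 in all, crops included, and the job is handed in when it is done.

```bash
mkdir -p pics
python3 - <<'E'
from cell import *
import cv2,numpy as np
for c in("top","side"):
    im=get_image(c); cv2.imwrite(f"pics/{c}0.png",im["pixels"][:,:,::-1]); np.savez(f"{c}0.npz",**im)
    for q in("driver","pin_dish","jar","pin"):
        print(c,q,[(np.round(d["position"]).tolist(),round(d["confidence"],2)) for d in look_for(q,c)][:4])
s=observe();print(s["tool_pos"],s["orientation"],s["grip_width"],s["time_s"])
E
```

```text
top driver [([559.0, -169.0, 24.0], 0.98), ([361.0, -319.0, 19.0], 0.94), ([345.0, -221.0, 21.0], 0.89), ([457.0, -240.0, 19.0], 0.69)]
top pin_dish [([468.0, 126.0, 19.0], 0.85)]
top jar [([461.0, -78.0, 72.0], 0.65)]
top pin []
side driver [([338.0, -237.0, 28.0], 0.89), ([357.0, -336.0, 24.0], 0.82), ([453.0, -374.0, 23.0], 0.77), ([452.0, -261.0, 25.0], 0.59)]
side pin_dish [([466.0, 110.0, 20.0], 0.96)]
side jar [([462.0, -104.0, 49.0], 0.82)]
side pin []
[271.43413466 590.59348887 231.24973316] [ 6.71441884e-01  3.06896831e+00 -1.04276076e-04] 85.60142791722066 0.5
```

View pics/top0.png

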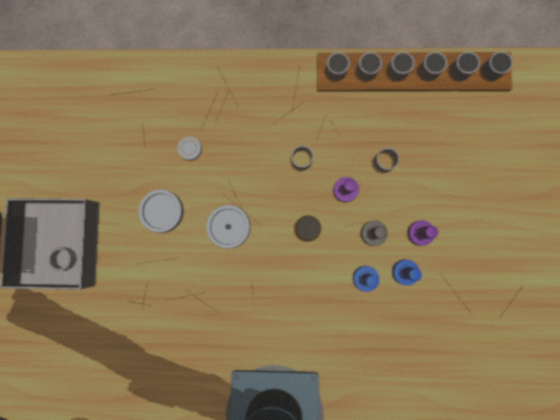

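View pics/side0.png

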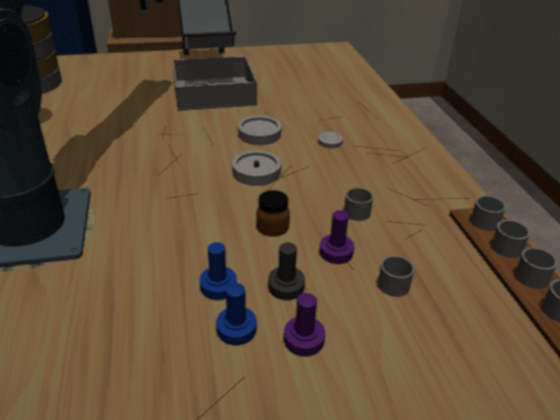

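The top view shows the grey driver at about (375,233), with blue and purple look-alikes around it. The pin dish is at (228,227), where the dark pin shows, and the jar is at (308,228). The side view agrees: driver (287,270), pin dish (257,167). Next I'll refine the positions with depth.

```bash
cat > h.py <<'E'
import numpy as np
from scipy.optimize import least_squares
def cloud(im):
    z=im["range_z"].astype(float);v,u=np.mgrid[:420,:560];K=im["mtx"]
    p=np.stack([(u-K[0,2])/K[0,0]*z,-(v-K[1,2])/K[1,1]*z,-z,np.ones_like(z)],-1)
    w=p@np.linalg.inv(im["world_to_cam"]).T
    w[z==0]=np.nan
    return w[...,:3]
def near(w,c,r,lo,hi):
    m=(np.hypot(w[...,0]-c[0],w[...,1]-c[1])<r)&(w[...,2]>lo)&(w[...,2]<hi); return w[m]
def circ(p,r):
    return least_squares(lambda c:np.hypot(p[:,0]-c[0],p[:,1]-c[1])-r,np.mean(p[:,:2],0)+1e-3,loss="soft_l1").x
E
python3 - <<'E'
import numpy as np
from h import *
for c in("top","side"):
    w=cloud(np.load(c+"0.npz"))
    for n,g,r,lo,hi,R in(("shanktop",(457,-245),45,82,100,0),("shank",(457,-245),45,35,84,15),("disc",(457,-245),45,17,27,0),("rim",(468,120),70,24,33,52),("jar",(461,-85),45,64,80,0)):
        p=near(w,g,r,lo,hi); 
        if len(p): print(c,n,len(p),p.mean(0).round(1),((p.min(0)+p.max(0))/2).round(1),np.ptp(p,axis=0).round(), circ(p,R).round(1) if R else "")
# tops of all things around the driver
w=cloud(np.load("top0.npz"))
for u,v in((366,279),(407,272),(346,190),(423,232),(375,233),(228,227),(300,300)): print(u,v,w[v,u].round())
E
```

```text
top shanktop 130 [ 456.7 -242.9   88.3] [ 456.7 -243.7   88.1] [28. 29.  8.] 
top shank 49 [ 454.4 -232.2   60.6] [ 456.1 -239.1   59.5] [27. 21. 49.] [ 456.9 -244.1]
top disc 309 [ 455.4 -238.1   21.2] [ 456.3 -242.8   22.2] [60. 62.  9.] 
top rim 487 [468.2 124.7  27.2] [469.5 125.1  28.2] [106. 107.   8.] [468.6 125.2]
top jar 454 [466.3 -76.   68.8] [466.2 -76.1  68.7] [56. 55.  9.] 
side shanktop 230 [ 455.  -250.3   89. ] [ 455.4 -245.6   87.4] [29. 33. 11.] 
side shank 405 [ 453.4 -257.2   59.8] [ 455.9 -252.8   59.5] [30. 20. 49.] [ 456.1 -245.8]
side disc 527 [ 452.9 -257.3   22.6] [ 455.8 -248.4   22. ] [63. 62. 10.] 
side rim 506 [466.6 118.8  28.3] [466.7 122.9  28.4] [108. 112.   9.] [466.5 120.5]
side jar 499 [464.  -83.3  70.4] [465.1 -79.6  68.8] [57. 60. 10.] 
366 279 [ 348. -209.   83.]
407 272 [ 364. -308.   68.]
346 190 [ 556. -164.   79.]
423 232 [ 459. -348.   65.]
375 233 [ 454. -230.   87.]
228 227 [467. 125.  29.]
300 300 [285. -58.  -0.]
```

```bash
python3 -m jog '{"translation":[[0,0,0],[0,0,0],[0,0,0],[0,0,0],[-0.037,0,0],[-0.037,0,0],[-0.037,0,0],[-0.037,0,0]],"roll":[-0.108,-0.108,-0.108,-0.107,0,0,0,0]}' 0.0854
python3 -m jog '{"translation":[[-0.037,-0.015,0],[0,-0.038,0],[0,-0.038,0],[0,-0.038,0],[0,-0.038,0],[0,-0.038,0],[0,-0.038,0],[0,-0.038,0]],"roll":[0,0,0,0,0,0,0,0]}'
python3 -m jog '{"translation":[[0,-0.038,0],[0,-0.038,0],[0,-0.038,0],[0,-0.038,0],[0,-0.038,0],[0,-0.038,0],[0,-0.038,0],[0,-0.038,0]],"roll":[0,0,0,0,0,0,0,0]}'
```

```text
time_s: 1.17
tool_pos: [421.1, 590.4, 231.5]
orientation: [-0.001, 3.141, 0.0]
wrist_force: [0.6, 1.6, -0.4]
grip_width: 85.3
finger_force: 0.0
time_s: 1.83
tool_pos: [456.3, 307.8, 231.4]
orientation: [-0.0, 3.141, 0.0]
wrist_force: [1.4, -0.2, 1.2]
grip_width: 85.3
finger_force: 0.0
time_s: 2.5
tool_pos: [456.4, 3.9, 231.7]
orientation: [-0.001, 3.141, 0.0]
wrist_force: [1.4, 0.1, -0.8]
grip_width: 85.4
finger_force: 0.0
```

```bash
python3 -m jog '{"translation":[[0,-0.036,0],[0,-0.036,0],[0,-0.036,0],[0,-0.036,0],[0,-0.036,0],[0,-0.036,0],[0,-0.032,0],[0,0,0]],"roll":[0,0,0,0,0,0,0,0]}'
python3 -m jog '{"translation":[[0,0,0.02],[0,0,0.03],[0,0,0.03],[0,0,0.02],[0,0,0.02],[0,0,0]],"roll":[0,0,0,0,0,0]}'
python3 - <<'E'
from cell import *
import cv2
im=get_image("side");cv2.imwrite("pics/s1.png",cv2.resize(im["pixels"][120:400,160:440,::-1],None,fx=2,fy=2))
E
```

```text
time_s: 3.17
tool_pos: [455.4, -249.8, 231.9]
orientation: [0.013, 3.141, -0.007]
wrist_force: [0.4, -0.1, -0.5]
grip_width: 85.2
finger_force: 0.0
time_s: 3.67
tool_pos: [454.4, -240.9, 108.1]
orientation: [0.001, -3.136, -0.004]
wrist_force: [-0.7, -0.0, -0.9]
grip_width: 85.5
finger_force: 0.0
```

View pics/s1.png

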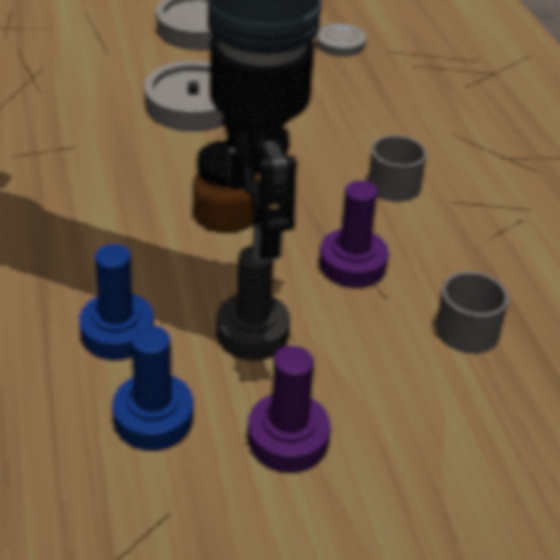

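The crop shows the fingers (about (270,200)) straddling the grey driver's shank (255,270), and nothing is touched. I'll go on down.

```bash
python3 -m jog '{"translation":[[-0.001,-0.001,0.01],[0,0,0.015],[0,0,0.015],[0,0,0.015],[0,0,0.01],[0,0,0],[0,0,0]],"roll":[0,0,0,0,0,0,0]}'
```

```text
time_s: 4.3
tool_pos: [458.0, -243.6, 46.7]
orientation: [-0.0, 3.141, -0.0]
wrist_force: [-0.3, -0.7, 0.1]
grip_width: 85.5
finger_force: 0.0
```

```bash
Z='' ; python3 -m jog '{"translation":[[0,0,0.002],[0,0,0],[0,0,0],[0,0,0],[0,0,0],[0,0,0],[0,0,0],[0,0,0]],"roll":[0,0,0,0,0,0,0,0]}' 0.02
python3 -m jog '{"translation":[[0,0,0],[0,0,0],[0,0,0],[0,0,0],[0,0,-0.005],[0,0,-0.01],[0,0,-0.005],[0,0,0]],"roll":[0,0,0,0,0,0,0,0]}'
```

```text
time_s: 4.97
tool_pos: [458.1, -243.9, 44.9]
orientation: [0.0, 3.14, -0.001]
wrist_force: [-0.4, -1.4, 6.1]
grip_width: 29.0
finger_force: 58.8
time_s: 5.63
tool_pos: [458.2, -243.5, 65.4]
orientation: [-0.001, 3.14, -0.001]
wrist_force: [0.7, -0.5, -5.9]
grip_width: 28.5
finger_force: 60.0
```

```bash
python3 -m jog '{"translation":[[0,0,-0.01],[0,0,-0.02],[0,0,-0.025],[0,0,-0.025],[0,0,-0.02],[0,0,-0.02],[0,0,-0.01],[0,0,0]],"roll":[0,0,0,0,0,0,0,0]}'
python3 -m jog '{"translation":[[0,0.01,0],[-0.001,0.02,0],[-0.002,0.03,0],[-0.002,0.03,0],[-0.002,0.03,0],[-0.002,0.03,0],[-0.001,0.03,0],[0,0.03,0]],"roll":[0,0,0,0,0,0,0,0]}'
python3 -m jog '{"translation":[[0,0.03,0],[0,0.03,0],[0,0.03,0],[0,0.03,0],[0,0.02,0],[0,0.012,0],[0,0.005,0],[0,0,0]],"roll":[0,0,0,0,0,0,0,0]}'
python3 -m jog '{"translation":[[0,0,0.01],[0,0,0.015],[0,0,0.015],[0,0,0.015],[0,0,0.01],[0,0,0],[0,0,0]],"roll":[0,0,0,0,0,0,0]}'
```

```text
time_s: 6.3
tool_pos: [458.8, -244.0, 196.6]
orientation: [-0.0, 3.138, -0.002]
wrist_force: [0.4, -0.2, -5.3]
grip_width: 28.8
finger_force: 60.3
time_s: 6.97
tool_pos: [466.0, -31.0, 192.7]
orientation: [0.001, -3.138, -0.0]
wrist_force: [2.1, 0.2, -6.0]
grip_width: 28.8
finger_force: 60.3
time_s: 7.63
tool_pos: [466.1, 125.0, 193.0]
orientation: [0.005, -3.139, 0.001]
wrist_force: [-0.3, -0.4, -6.9]
grip_width: 28.3
finger_force: 60.4
time_s: 8.22
tool_pos: [467.1, 122.6, 128.7]
orientation: [-0.002, -3.14, 0.002]
wrist_force: [-0.4, 0.1, -5.6]
grip_width: 28.8
finger_force: 60.4
```

Run:
```python
from cell import *
import cv2,numpy as np
from h import *
im=get_image("side");cv2.imwrite("pics/s2.png",cv2.resize(im["pixels"][30:230,160:360,::-1],None,fx=3,fy=3))
for c in("side","top"):
    w=cloud(im if c=="side" else get_image(c)); s=observe()["tool_pos"]; print(s)
    for n,lo,hi,R in(("disc",75,115,32),("rim",25,33,52),("dbg",70,78,0)):
        p=near(w,(468,122),60,lo,hi)
        if n=="disc": p=near(w,(468,122),45,lo,106)
        if len(p): print(c,n,len(p),p.min(0).round(),p.max(0).round(),circ(p,R).round(1) if R else "")
```

```text
[467.76037807 123.08305311 129.38981444]
side disc 280 [432.  88.  84.] [495. 153. 106.] [464.5 122.7]
side rim 461 [412.  65.  25.] [521. 180.  33.] [466.4 120.5]
[468.16646104 123.37575877 129.83153584]
top disc 90 [436.  95.  84.] [496. 136. 106.] [469.1 129.9]
top rim 287 [416.  72.  25.] [523. 160.  31.] [469.3 127.5]
```

View pics/s2.png

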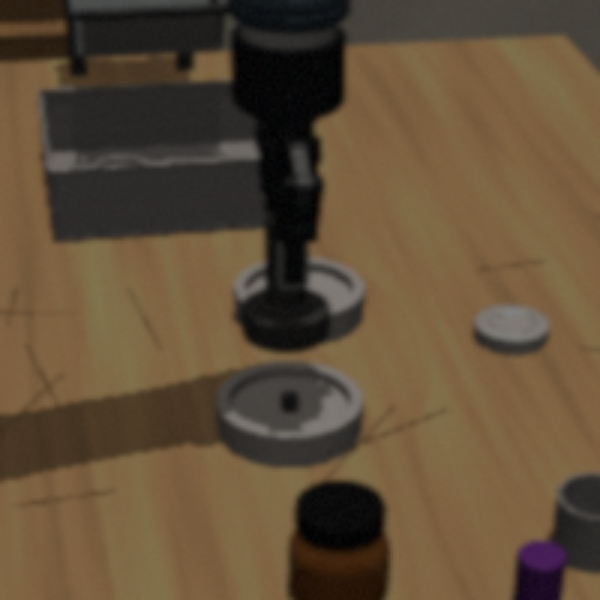

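The crop shows the driver held upright over the pin dish (disc at (287,320), pin at (289,400)). Driver and dish centres agree within a few mm, so I'll lower it.

```bash
python3 -m jog '{"translation":[[0,0,0.008],[0,0,0.012],[0,0,0.012],[0,0,0.01],[0,0,0.006],[0,0,0],[0,0,0]],"roll":[0,0,0,0,0,0,0]}'
python3 -m jog '{"translation":[[0,0,0.003],[0,0,0.003],[0,0,0.003],[0,0,0.003],[0,0,0.002],[0,0,0],[0,0,0],[0,0,0]],"roll":[0,0,0,0,0,0,0,0]}'
```

```text
time_s: 8.9
tool_pos: [467.6, 123.6, 81.2]
orientation: [0.0, -3.141, 0.0]
wrist_force: [0.5, -0.7, -6.1]
grip_width: 28.3
finger_force: 60.4
time_s: 9.57
tool_pos: [467.7, 123.7, 67.4]
orientation: [-0.0, 3.141, 0.0]
wrist_force: [1.2, -0.2, -3.7]
grip_width: 28.7
finger_force: 60.4
```

Pin contact shows in the force, about 2 N of the weight taken. I'll go down in 1 mm steps.

```bash
python3 -m jog '{"translation":[[0,0,0.001],[0,0,0.001],[0,0,0],[0,0,0]],"roll":[0,0,0,0]}'
python3 -m jog '{"translation":[[0,0,0.001],[0,0,0.001],[0,0,0],[0,0,0]],"roll":[0,0,0,0]}'
```

```text
time_s: 9.9
tool_pos: [467.6, 123.7, 65.3]
orientation: [-0.0, 3.141, 0.0]
wrist_force: [1.1, 1.5, -4.5]
grip_width: 28.7
finger_force: 60.4
time_s: 10.23
tool_pos: [467.6, 123.7, 63.2]
orientation: [-0.0, 3.142, -0.0]
wrist_force: [0.9, 0.5, -4.3]
grip_width: 28.5
finger_force: 60.4
```

```bash
python3 -m jog '{"translation":[[0,0,0.001],[0,0,0],[0,0,0]],"roll":[0,0,0]}'
python3 -m jog '{"translation":[[0,0,0.001],[0,0,0],[0,0,0]],"roll":[0,0,0]}'
```

```text
time_s: 10.48
tool_pos: [467.6, 123.6, 62.9]
orientation: [0.0, -3.142, -0.0]
wrist_force: [-2.4, 0.0, 5.8]
grip_width: 28.7
finger_force: 61.8
time_s: 10.73
tool_pos: [467.6, 123.6, 62.9]
orientation: [0.0, 3.142, 0.0]
wrist_force: [-5.8, -2.1, 19.9]
grip_width: 29.0
finger_force: 63.3
```

On the floor (20 N upward). I'll ease back 1 mm, release, and retreat straight up.

```bash
python3 -m jog '{"translation":[[0,0,-0.001],[0,0,0]],"roll":[0,0]}'
python3 -m jog '{"translation":[[0,0,0],[0,0,0],[0,0,0],[0,0,0],[0,0,0],[0,0,0],[0,0,0],[0,0,0]],"roll":[0,0,0,0,0,0,0,0]}' 0.0854
python3 -m jog '{"translation":[[0,0,-0.01],[0,0,-0.02],[0,0,-0.03],[0,0,-0.03],[0,0,-0.03],[0,0,-0.02],[0,0,-0.01],[0,0,0]],"roll":[0,0,0,0,0,0,0,0]}'
python3 - <<'E'
from cell import *
import cv2,numpy as np
from h import *
im=get_image("side");cv2.imwrite("pics/s3.png",cv2.resize(im["pixels"][30:230,160:360,::-1],None,fx=3,fy=3))
w=cloud(im)
for n,r,lo,hi,R in(("top",30,98,118,0),("shank",30,50,100,15),("disc",37,36,44,0),("rim",65,25,33,52)):
    p=near(w,(467,122),r,lo,hi); 
    if len(p):print(n,len(p),np.median(p,0).round(1),p.max(0).round(1),circ(p,R).round(1) if R else "")
E
```

```text
time_s: 10.9
tool_pos: [467.6, 123.6, 62.9]
orientation: [-0.0, 3.141, 0.0]
wrist_force: [-2.7, -0.1, 9.4]
grip_width: 28.5
finger_force: 61.8
time_s: 11.57
tool_pos: [467.6, 123.6, 62.3]
orientation: [0.0, -3.142, 0.0]
wrist_force: [-0.2, 0.7, 0.1]
grip_width: 85.4
finger_force: 0.0
time_s: 12.23
tool_pos: [468.9, 124.1, 214.8]
orientation: [-0.0, 3.137, 0.003]
wrist_force: [-0.3, 0.1, -0.1]
grip_width: 85.2
finger_force: 0.0
top 126 [463.3 114.7 107.7] [478.3 135.2 111.5] 
shank 277 [461.5 111.7  75.2] [478.2 128.3  99.9] [464.8 123.8]
disc 224 [461.1 106.7  40.9] [495.7 150.4  44. ] 
rim 446 [460.7  97.4  28.7] [521.1 175.4  32.9] [466.6 124.2]
```

View pics/s3.png

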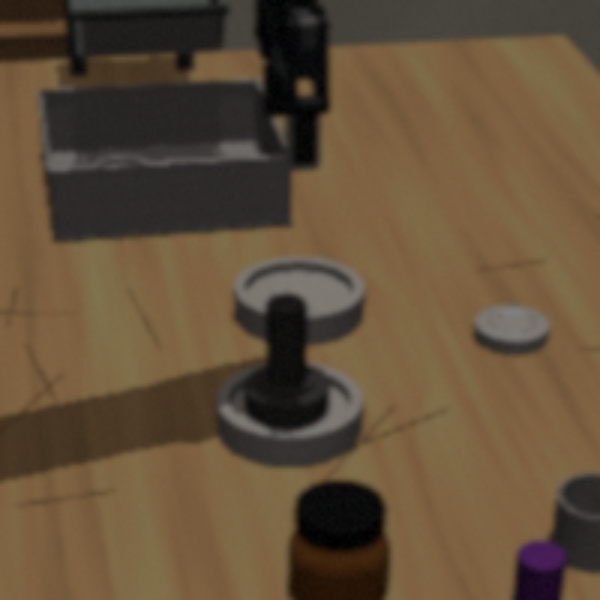

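The driver stands upright and centred in the pin dish at (287,370). Its top is at about 108 mm, so it sits on the floor. The gripper is clear and the jar at (340,540) is unmoved. I'm handing in.

```bash
python3 -c "
from cell import *
print(sign_off())"
```

```text
the job is handed in; nothing more can be done
None
```

The ring driver stands upright and centred on the pin dish floor, released with the gripper clear and the jar where it was; I handed the job in at about 12 s, and sign-off returned no verdict.

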